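# Switch off the milk frother with a fingertip

## Robot

A 6-joint arm with a two-finger parallel gripper is mounted at the origin on the work surface. World frame = base frame: x ahead of the robot, y to its left, z up, the work surface at z = 0. Lengths are in mm, angles in degrees, forces in N, time in s.
With the tool pointing down it reaches from about 350 to 1000 mm from the base axis. Payload 7.1 kg.
Tool frame: the origin (TCP) lies midway between the tips of the shut fingers; the grasp point (between the pads) lies 19 mm behind it; z points along the fingers, y is the line along which they close (so a half turn about z gives the same grasp; the last joint's range is limited). The gripper opens to 85 mm and grips with 20 to 120 N. Pads are 22 mm wide; open, the fingers measure 114 mm over their backs; the gripper's body (76 mm by 85 mm) begins 54 mm behind the grasp point. The pads swing forward as they close: fully open they stand 13 mm farther back than shut.
Start: joints at [-68.182, 24.242, 93.386, -0, 62.372, -1.089], TCP at [243.287, -575.688, 231.319] pointing down, gripper open.
Joint ranges: [-172.04, 172.04], [-51.8, 120.97], [4.93, 147.93], [-75.15, 255.16], [6.16, 154.13], [-145.62, 145.62]. Speed limits (degrees/s): [136.94, 136.94, 172.46, 180, 180, 180].

## Interface

Orientations are given as a 3x3 rotation matrix whose columns are the frame's x, y, z axes.
In Python, from plant import manip, eyes, close_job gives the robot as it stands. The module is installed in compiled form; this text tells all that it offers.
- The arm moves only by the tool apply_moves, never from a script. Its argument "rows" is a list of rows, each an object of numbers: "x", "y", "z": the shift along the tool's x, y, z in m; "ax", "ay", "az": the turn, a rotation vector about the tool's x, y, z in degrees; "grip": the closure, from 0 (fully open) to 1 (shut). A call has exactly 8 rows; each row is the pose to reach, as a shift and turn from the pose commanded when the call began, along the tool's axes at that moment; what a row does not reach only later rows make up. A row lasts 1/10 s, in which the tool goes at most 50 mm and 8.59 degrees, less where a joint would pass 70% of its speed; a pose out of reach is approached as far as the arm can. A call with a gripper value outside its range is refused whole. The fingers move at their own pace and stop on an object; "squeeze" is the grip in N (left out, the last holds). Time passes only in rows, so rows that repeat a pose let the fingers close, or fill a call up. It gives the time, the measured TCP pose, the force, the opening and the grip force at its end, in the units of the state.
- manip.get_state(): the state, without advancing time (a new reading comes with each control period).
- eyes.grab_frame(name): name is "scene" or "top" or "wrist"; returns the picture (480x640x3 uint8, red, green, blue); there is no depth.
- eyes.camera_model(name): a dict with "fx", "fy", "cx", "cy" (pixels), "extrinsics" (4x4, takes a point from world to camera coordinates). Camera axes: x right, y down, z forward; pixel columns grow to the right and rows downward; lengths in mm; the calibration is good to about 2 mm. A picture is of the moment at which its call begins: read the wrist's pose just before it. camera_model takes no time and is no camera call; for the wrist camera it gives the pose at the moment of the call.
- close_job(): hands the job in; it is judged then, once.
The state is a dict: "time_s": time; "joint_positions": joint angles; "joint_velocities": joint speeds; "joint_efforts": joint torques, N m; "position": TCP position; "orientation": TCP orientation; "contact_force": force on the tool from outside, world axes, zero at the start; "moment": the same for the moment, N m; "grip_width": finger opening in mm; "finger_force": force on a finger pad.
Only numpy, scipy, OpenCV 4.12 (cv2) and the standard library are available. Lean on these libraries where they do the work, as an engineer would, in place of code of your own. Each camera call takes 0.05 s, during which the arm holds its last target. There are 200 camera calls.

## Task

The milk frother (the appliance with the open steel jug and the black jug handle) has been left on: with a light push of the fingertips, tip its toggle lever fully over to the other side, then draw the hand back clear. Do not lift, carry or shove the frother, and do not touch the look-alike coffee grinder or disturb the jar, the toothpick holder and the spoon.

Things in the scene. Friction and masses are not known exactly. Their poses are not given: they have to be found in the camera images.
- frother: Milk frother, 1.5 kg, loose on rubber feet; slides at about 7 to 13 N. Black base 120 (its x) by 190 (its y) mm, flat top 40 mm above the shelf. Origin: centre of its underside. Centred at y = +45 mm an open steel jug, 76 mm wide, its top 120 mm above the shelf, with a black handle reaching y = +112. At y = -50 a steel toggle lever.
- frother_toggle (a joint): Frother's lever angle: 0 (on) leans 0.5 rad from upright to the base's +x, 0.5 upright, 1.0 (off) leans 0.5 rad to -x, at its stop. Starts at 0 to 0.12. Turns about the base's y; friction 0.02 N m, no spring, stays where left. Pivot at (0, -50, 40) mm in the base's frame, bar 10 mm thick, ball end 16 mm, ball centre 45 mm from the pivot.
- frother_toggle_tip (a point): Centre of the ball end of the frother's toggle lever, about 80 mm above the shelf; moves with the lever.
- grinder: Coffee grinder, 1.5 kg, loose, not to be touched. The same black base and steel toggle lever (at y = -50 mm) as the frother; centred at y = +45 mm a black drum with a clear cone hopper widening upward under a black lid 88 mm wide, top 134 mm above the shelf. Origin: centre of its underside.
- grinder_toggle_tip (a point): Centre of the ball end of the grinder's toggle lever, about 80 mm above the shelf; must stay where it is.
- cookie_jar: Empty glass cookie jar with a glass lid and knob, 116 mm across, 175 mm tall, loose, behind the appliances. Origin at the centre of its underside.
- toothpick_holder: Blue plastic toothpick holder with its flip cap shut, 44 mm across, 80 mm tall, 60 g, loose, in front of and between the appliances. Origin at the centre of its underside.
- spoon: Stainless serving spoon, 240 mm long, lying flat on the shelf to the robot's left. Origin under its middle, x along its length.
There are look-alikes about, which are no part of the job. Leave any orange look-alike of the frother alone.

How it is judged:
By the outcome, as a careful person would: the job done as asked, in the order asked, and still so for the second after the job is handed in, with the robot touching nothing.
It also fails if it takes over 35 s, if anything falls off the work surface, if the arm or the gripper's body presses on something with over 40 N, if the wrist force passes 120 N, or if a joint passes its speed limit or range.

## Working session

There is one attempt and no reset: what is moved stays moved. The work goes in short steps, Python scripts to look and compute and a tool call to move; the robot and the scene stay as the last step left them, time stands still between calls to the robot, and variables do not carry over. Pictures are saved under pics/ and viewed, at most 10 in all, crops included, and the job is handed in when it is done.

Besides the shell and the picture viewer there is one more tool, called after ">>>" in YAML: its name, and indented under it one key for each argument. apply_moves: Moves the arm, as the interface text tells. Its arguments: {"type":"object","properties":{"rows":{"type":"array","items":{"type":"object","properties":{"x":{"type":"number"},"y":{"type":"number"},"z":{"type":"number"},"ax":{"type":"number"},"ay":{"type":"number"},"az":{"type":"number"},"grip":{"type":"number"}}}},"squeeze":{"type":"number"}},"required":["rows"]}

```bash
mkdir -p pics; python3 - <<'E'
from plant import manip, eyes
import cv2,numpy as np
for n in ("scene","top"):
    cv2.imwrite(f"pics/{n}0.png",eyes.grab_frame(n)[:,:,::-1])
    m=eyes.camera_model(n); print(n,m["fx"],m["fy"],m["cx"],m["cy"],np.round(m["extrinsics"],3).tolist())
s=manip.get_state(); print(s["time_s"],s["position"],np.round(s["orientation"],3).tolist(),s["contact_force"])
E
```

```text
scene 621.6229697228578 621.6229697228578 305.60541285892015 234.09524393396563 [[0.496, 0.868, -0.011, -331.234], [0.55, -0.324, -0.77, -185.611], [-0.672, 0.376, -0.638, 2077.893], [0.0, 0.0, 0.0, 1.0]]
top 595.5447202369078 595.5447202369078 309.36883610553997 236.22583710003602 [[-0.001, -1.0, -0.012, 93.36], [-0.998, 0.002, -0.059, 497.141], [0.059, 0.012, -0.998, 1514.472], [0.0, 0.0, 0.0, 1.0]]
0.1 [ 243.08731544 -575.25430811  230.62325129] [[0.921, 0.389, -0.001], [0.389, -0.921, 0.001], [0.0, -0.001, -1.0]] [0.86727551 0.2506004  0.09195855]
```

View pics/scene0.png

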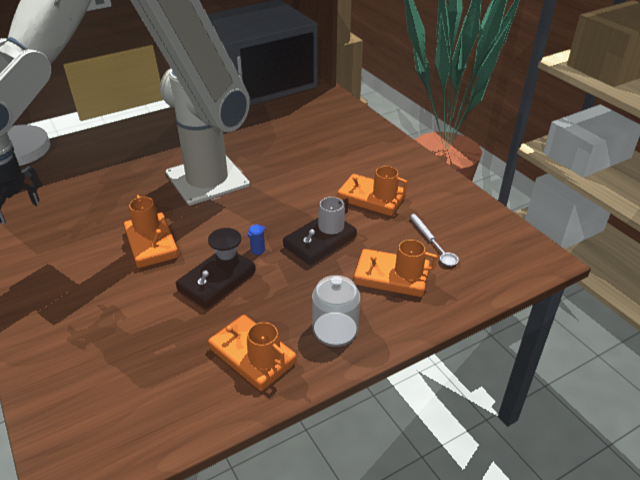

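View pics/top0.png

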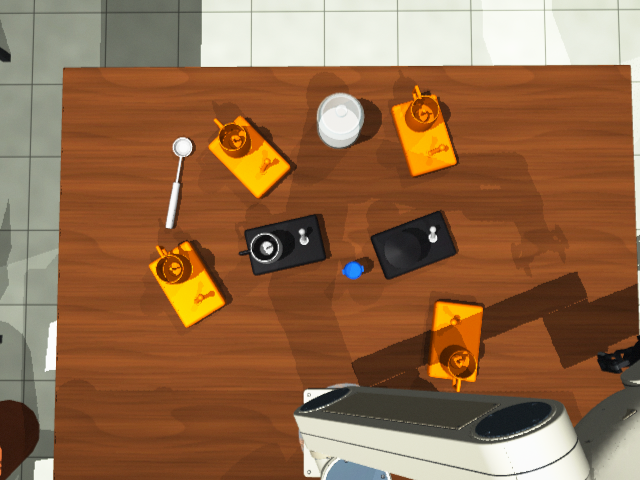

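Both views show two black appliances. One has an open steel jug with a black handle (top view 286,245, scene 320,238). The other has a black hopper lid (top 413,244, scene 216,275). The first is the frother; the second is the grinder. The orange units are decoys. I'll confirm with an enlarged crop and measure.

```bash
cat > h.py <<'E'
from plant import manip, eyes
import cv2,numpy as np
def ray(n,u,v,z):
    m=eyes.camera_model(n);E=np.array(m["extrinsics"]);R,t=E[:3,:3],E[:3,3]
    c=-R.T@t;d=R.T@np.array([(u-m["cx"])/m["fx"],(v-m["cy"])/m["fy"],1]);return c+d*(z-c[2])/d[2]
def proj(n,p):
    m=eyes.camera_model(n);E=np.array(m["extrinsics"]);q=E[:3,:3]@np.array(p)+E[:3,3]
    return q[:2]/q[2]*[m["fx"],m["fy"]]+[m["cx"],m["cy"]]
E
python3 - <<'E'
from h import *
a=cv2.imread("pics/top0.png");b=cv2.imread("pics/scene0.png")
A=cv2.resize(a[195:295,225:345],None,fx=5,fy=5,interpolation=cv2.INTER_CUBIC)[:,:400*2]
B=cv2.resize(b[185:275,270:370],None,fx=4,fy=4,interpolation=cv2.INTER_CUBIC)
cv2.imwrite("pics/cropA.png",A)
B=cv2.resize(b[185:275,270:370],None,fx=6,fy=6,interpolation=cv2.INTER_CUBIC);cv2.imwrite("pics/cropB.png",B)
E
```

```text
(no output)
```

View pics/cropA.png

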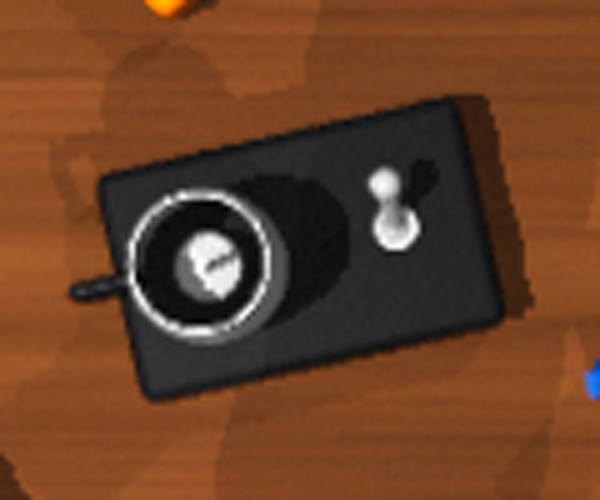

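View pics/cropB.png

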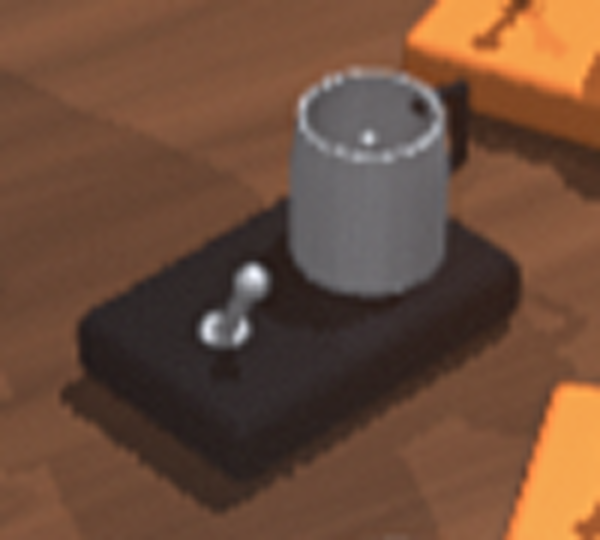

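The crops show the open steel jug with its black handle, so this is the frother. The lever pivot is at about crop A (397,230) and the ball at (384,183). The lever leans to world +x, away from the robot, and has to be pushed toward the robot.

```bash
python3 - <<'E'
from h import *
f=lambda x,y:((x+.5)/5-.5+225,(y+.5)/5-.5+195)
C=np.array([ray("top",*f(*p),40) for p in [(103,178),(455,98),(503,318),(150,400)]])
print(C.round(1).tolist(),"centre",C.mean(0),[np.linalg.norm(C[i]-C[i-1]).round(1) for i in range(4)])
ey=(C[0]+C[3]-C[1]-C[2])[:2];ey/=np.linalg.norm(ey);ex=np.array([ey[1],-ey[0]]);print("ex",ex,"ey",ey, "yaw",np.degrees(np.arctan2(ex[1],ex[0])))
c=C.mean(0)[:2]
p0=c-50*ey;print("pivot pred",p0,"meas",ray("top",*f(397,230),42))
print("tip pred(0)",p0+ex*45*np.sin(.5),"meas",ray("top",*f(384,183),80))
g=lambda x,y:((x+.5)/6-.5+270,(y+.5)/6-.5+185)
print("scene tip",ray("scene",*g(252,280),80),"pivot",ray("scene",*g(225,328),42))
print("jug rim",ray("top",*f(200,262),120),"pred",c+45*ey)
s=manip.get_state();R=np.array(s["orientation"]);print(s["time_s"],s["position"],R.round(4).tolist(),s["grip_width"])
E=np.array(eyes.camera_model("wrist")["extrinsics"]);print("wristcam pos",-E[:3,:3].T@E[:3,3])
E
```

```text
[[511.4, 254.8, 40.0], [551.7, 76.5, 40.0], [440.3, 52.5, 40.0], [399.2, 230.5, 40.0]] centre [475.62482546 153.56247104  40.        ] [np.float64(114.8), np.float64(182.8), np.float64(113.9), np.float64(182.7)]
ex [0.97491834 0.22256285] ey [-0.22256285  0.97491834] yaw 12.859606505153621
pivot pred [486.75296818 104.81655389] meas [484.669959   105.86898424  42.        ]
tip pred(0) [507.78600201 109.61815812] meas [505.89102381 111.4430077   80.        ]
scene tip [502.66704339 114.66340143  80.        ] pivot [487.01408002 108.76258513  42.        ]
jug rim [465.49375726 198.46389924 120.        ] pred [465.60949701 197.43379649]
0.1 [ 243.08731544 -575.25430811  230.62325129] [[0.9212, 0.3892, -0.0005], [0.3892, -0.9212, 0.0013], [0.0, -0.0014, -1.0]] 85.52768853767849
wristcam pos [ 315.22560824 -544.27946208  372.76031771]
```

The size and jug-position checks agree with the spec within a few mm. I get the pivot at about (486,106), the tip at about (506,111), and base yaw at 12.9°. I'll travel at a safe height with the fingers shut.

>>> apply_moves:
  rows:
    - {"x": 0.015,"y": -0.014,"grip": 1}
    - {"x": 0.045,"y": -0.043,"grip": 1}
    - {"x": 0.075,"y": -0.071,"grip": 1}
    - {"x": 0.105,"y": -0.1,"grip": 1}
    - {"x": 0.135,"y": -0.128,"grip": 1}
    - {"x": 0.165,"y": -0.157,"grip": 1}
    - {"x": 0.195,"y": -0.185,"grip": 1}
    - {"x": 0.225,"y": -0.214,"grip": 1}
  squeeze: 20

```text
schema error: expected keys x, y, z, ax, ay, az, grip
```

>>> apply_moves:
  rows:
    - {"x": 0.03,"y": -0.0285,"grip": 1}
    - {"x": 0.06,"y": -0.057,"grip": 1}
    - {"x": 0.09,"y": -0.0855,"grip": 1}
    - {"x": 0.12,"y": -0.114,"grip": 1}
    - {"x": 0.15,"y": -0.1425,"grip": 1}
    - {"x": 0.18,"y": -0.171,"grip": 1}
    - {"x": 0.21,"y": -0.1995,"grip": 1}
    - {"x": 0.24,"y": -0.228,"grip": 1}

```text
schema error: expected keys x, y, z, ax, ay, az, grip
```

>>> apply_moves:
  rows:
    - {"x": 0.03,"y": -0.0285,"az": 2,"grip": 1}
    - {"x": 0.055,"y": -0.052,"az": 5,"grip": 1}
    - {"x": 0.075,"y": -0.071,"az": 8,"grip": 1}
    - {"x": 0.085,"y": -0.08,"az": 10,"grip": 1}
    - {"x": 0.085,"y": -0.08,"az": 10,"grip": 1}
    - {"x": 0.085,"y": -0.08,"az": 10,"grip": 1}
    - {"x": 0.085,"y": -0.08,"az": 10,"grip": 1}
    - {"x": 0.085,"y": -0.08,"az": 10,"grip": 1}

```text
schema error: expected keys x, y, z, ax, ay, az, grip
```

All seven keys are required in every row, so I'll resend.

>>> apply_moves:
  rows:
    - {"x": 0.015,"y": -0.014,"z": 0,"ax": 0,"ay": 0,"az": 0,"grip": 1}
    - {"x": 0.045,"y": -0.043,"z": 0,"ax": 0,"ay": 0,"az": 0,"grip": 1}
    - {"x": 0.075,"y": -0.071,"z": 0,"ax": 0,"ay": 0,"az": 0,"grip": 1}
    - {"x": 0.105,"y": -0.1,"z": 0,"ax": 0,"ay": 0,"az": 0,"grip": 1}
    - {"x": 0.135,"y": -0.128,"z": 0,"ax": 0,"ay": 0,"az": 0,"grip": 1}
    - {"x": 0.165,"y": -0.157,"z": 0,"ax": 0,"ay": 0,"az": 0,"grip": 1}
    - {"x": 0.195,"y": -0.185,"z": 0,"ax": 0,"ay": 0,"az": 0,"grip": 1}
    - {"x": 0.225,"y": -0.214,"z": 0,"ax": 0,"ay": 0,"az": 0,"grip": 1}
  squeeze: 20

```text
time_s: 0.9
position: [367.5, -289.4, 231.2]
orientation: [[0.921, 0.389, -0.0], [0.389, -0.921, 0.0], [-0.0, -0.0, -1.0]]
contact_force: [0.4, 0.1, 0.8]
grip_width: -0.1
finger_force: 0.0
```

>>> apply_moves:
  rows:
    - {"x": 0.03,"y": -0.0285,"z": 0,"ax": 0,"ay": 0,"az": 0,"grip": 1}
    - {"x": 0.06,"y": -0.057,"z": 0,"ax": 0,"ay": 0,"az": 0,"grip": 1}
    - {"x": 0.09,"y": -0.0855,"z": 0,"ax": 0,"ay": 0,"az": 0,"grip": 1}
    - {"x": 0.12,"y": -0.114,"z": 0,"ax": 0,"ay": 0,"az": 0,"grip": 1}
    - {"x": 0.15,"y": -0.1425,"z": 0,"ax": 0,"ay": 0,"az": 0,"grip": 1}
    - {"x": 0.18,"y": -0.171,"z": 0,"ax": 0,"ay": 0,"az": 0,"grip": 1}
    - {"x": 0.21,"y": -0.1995,"z": 0,"ax": 0,"ay": 0,"az": 0,"grip": 1}
    - {"x": 0.24,"y": -0.228,"z": 0,"ax": 0,"ay": 0,"az": 0,"grip": 1}

```text
time_s: 1.7
position: [499.8, 14.2, 231.2]
orientation: [[0.921, 0.389, -0.0], [0.389, -0.921, -0.0], [-0.0, -0.0, -1.0]]
contact_force: [0.2, 0.1, 0.5]
grip_width: -0.2
finger_force: 0.0
```

>>> apply_moves:
  rows:
    - {"x": 0.03,"y": -0.0285,"z": 0,"ax": 0,"ay": 0,"az": 2,"grip": 1}
    - {"x": 0.055,"y": -0.052,"z": 0,"ax": 0,"ay": 0,"az": 5,"grip": 1}
    - {"x": 0.075,"y": -0.071,"z": 0,"ax": 0,"ay": 0,"az": 8,"grip": 1}
    - {"x": 0.085,"y": -0.08,"z": 0,"ax": 0,"ay": 0,"az": 10,"grip": 1}
    - {"x": 0.085,"y": -0.08,"z": 0,"ax": 0,"ay": 0,"az": 10,"grip": 1}
    - {"x": 0.085,"y": -0.08,"z": 0,"ax": 0,"ay": 0,"az": 10,"grip": 1}
    - {"x": 0.085,"y": -0.08,"z": 0,"ax": 0,"ay": 0,"az": 10,"grip": 1}
    - {"x": 0.085,"y": -0.08,"z": 0,"ax": 0,"ay": 0,"az": 10,"grip": 1}

```text
time_s: 2.5
position: [546.4, 118.3, 231.3]
orientation: [[0.975, 0.223, -0.0], [0.223, -0.975, -0.0], [-0.0, 0.0, -1.0]]
contact_force: [-0.1, -0.2, -0.3]
grip_width: -0.1
finger_force: 0.0
```

```bash
python3 - <<'E'
from h import *
cv2.imwrite("pics/w1.png",eyes.grab_frame("wrist")[:,:,::-1])
print("pivot",proj("wrist",[486,106,42]),"tip",proj("wrist",[506,111,79.5]),"tcp",proj("wrist",[546.4,118.3,231.3]))
E=np.array(eyes.camera_model("wrist")["extrinsics"]);np.save("w1.npy",E);print(E.round(3).tolist())
for p in [(540,40,0)]: pass
E
```

```text
pivot [322.44395218 276.64140003] tip [321.83688215 271.42596864] tcp [324.83916901 316.60849957]
[[0.223, -0.975, -0.0, -5.758], [-0.928, -0.212, 0.307, 492.0], [-0.299, -0.068, -0.952, 551.266], [0.0, 0.0, 0.0, 1.0]]
```

View pics/w1.png

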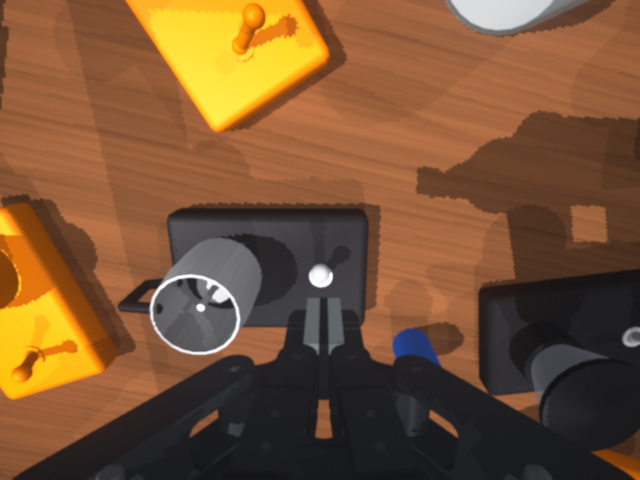

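The wrist view shows the ball at (320,275), within 4 px of the prediction, and the fingertips lined up with it. I'll descend on the far side of the lever.

>>> apply_moves:
  rows:
    - {"x": 0.002,"y": 0,"z": 0.02,"ax": 0,"ay": 0,"az": 0,"grip": 1}
    - {"x": 0.002,"y": 0,"z": 0.045,"ax": 0,"ay": 0,"az": 0,"grip": 1}
    - {"x": 0.002,"y": 0,"z": 0.075,"ax": 0,"ay": 0,"az": 0,"grip": 1}
    - {"x": 0.002,"y": 0,"z": 0.105,"ax": 0,"ay": 0,"az": 0,"grip": 1}
    - {"x": 0.002,"y": 0,"z": 0.13,"ax": 0,"ay": 0,"az": 0,"grip": 1}
    - {"x": 0.002,"y": 0,"z": 0.15,"ax": 0,"ay": 0,"az": 0,"grip": 1}
    - {"x": 0.002,"y": 0,"z": 0.159,"ax": 0,"ay": 0,"az": 0,"grip": 1}
    - {"x": 0.002,"y": 0,"z": 0.159,"ax": 0,"ay": 0,"az": 0,"grip": 1}

```text
time_s: 3.35
position: [548.0, 119.1, 71.4]
orientation: [[0.975, 0.223, -0.002], [0.223, -0.975, -0.0], [-0.002, -0.0, -1.0]]
contact_force: [0.3, 0.2, 0.9]
grip_width: 0.3
finger_force: 0.0
```

>>> apply_moves:
  rows:
    - {"x": -0.004,"y": 0,"z": 0,"ax": 0,"ay": 0,"az": 0,"grip": 1}
    - {"x": -0.008,"y": 0,"z": 0,"ax": 0,"ay": 0,"az": 0,"grip": 1}
    - {"x": -0.012,"y": 0,"z": 0,"ax": 0,"ay": 0,"az": 0,"grip": 1}
    - {"x": -0.016,"y": 0,"z": 0,"ax": 0,"ay": 0,"az": 0,"grip": 1}
    - {"x": -0.02,"y": 0,"z": 0,"ax": 0,"ay": 0,"az": 0,"grip": 1}
    - {"x": -0.024,"y": 0,"z": 0,"ax": 0,"ay": 0,"az": 0,"grip": 1}
    - {"x": -0.028,"y": 0,"z": 0,"ax": 0,"ay": 0,"az": 0,"grip": 1}
    - {"x": -0.032,"y": 0,"z": 0,"ax": 0,"ay": 0,"az": 0,"grip": 1}

```text
time_s: 4.15
position: [517.6, 112.6, 72.5]
orientation: [[0.975, 0.223, 0.001], [0.223, -0.975, 0.0], [0.001, 0.0, -1.0]]
contact_force: [1.1, 0.4, 0.4]
grip_width: -0.2
finger_force: 0.4
```

>>> apply_moves:
  rows:
    - {"x": -0.002,"y": 0,"z": 0,"ax": 0,"ay": 0,"az": 0,"grip": 1}
    - {"x": -0.004,"y": 0,"z": 0,"ax": 0,"ay": 0,"az": 0,"grip": 1}
    - {"x": -0.006,"y": 0,"z": 0,"ax": 0,"ay": 0,"az": 0,"grip": 1}
    - {"x": -0.008,"y": 0,"z": 0,"ax": 0,"ay": 0,"az": 0,"grip": 1}
    - {"x": -0.01,"y": 0,"z": 0,"ax": 0,"ay": 0,"az": 0,"grip": 1}
    - {"x": -0.012,"y": 0,"z": 0,"ax": 0,"ay": 0,"az": 0,"grip": 1}
    - {"x": -0.014,"y": 0,"z": 0,"ax": 0,"ay": 0,"az": 0,"grip": 1}
    - {"x": -0.016,"y": 0,"z": 0,"ax": 0,"ay": 0,"az": 0,"grip": 1}

```text
time_s: 4.95
position: [501.7, 108.9, 72.3]
orientation: [[0.975, 0.223, -0.0], [0.223, -0.975, -0.0], [-0.0, -0.0, -1.0]]
contact_force: [0.7, 0.3, 1.6]
grip_width: -0.3
finger_force: 0.3
```

>>> apply_moves:
  rows:
    - {"x": -0.0015,"y": 0,"z": 0,"ax": 0,"ay": 0,"az": 0,"grip": 1}
    - {"x": -0.003,"y": 0,"z": 0,"ax": 0,"ay": 0,"az": 0,"grip": 1}
    - {"x": -0.0045,"y": 0,"z": 0,"ax": 0,"ay": 0,"az": 0,"grip": 1}
    - {"x": -0.006,"y": 0,"z": 0,"ax": 0,"ay": 0,"az": 0,"grip": 1}
    - {"x": -0.0075,"y": 0,"z": 0,"ax": 0,"ay": 0,"az": 0,"grip": 1}
    - {"x": -0.009,"y": 0,"z": 0,"ax": 0,"ay": 0,"az": 0,"grip": 1}
    - {"x": -0.0105,"y": 0,"z": 0,"ax": 0,"ay": 0,"az": 0,"grip": 1}
    - {"x": -0.012,"y": 0,"z": 0,"ax": 0,"ay": 0,"az": 0,"grip": 1}

```text
time_s: 5.75
position: [490.1, 106.2, 72.3]
orientation: [[0.975, 0.223, -0.0], [0.223, -0.975, -0.0], [-0.0, 0.0, -1.0]]
contact_force: [0.1, 0.4, -0.4]
grip_width: 0.1
finger_force: 0.3
```

```bash
python3 - <<'E'
from h import *
w=eyes.grab_frame("wrist")[:,:,::-1];s=eyes.grab_frame("scene")[:,:,::-1]
W=cv2.resize(w[200:400,220:420],(500,500));S=cv2.resize(s[190:265,275:350],(300*5//3,500),interpolation=cv2.INTER_CUBIC)
cv2.imwrite("pics/w2.png",cv2.resize(np.hstack([W,S]),(800,400)))
E
```

```text
(no output)
```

View pics/w2.png

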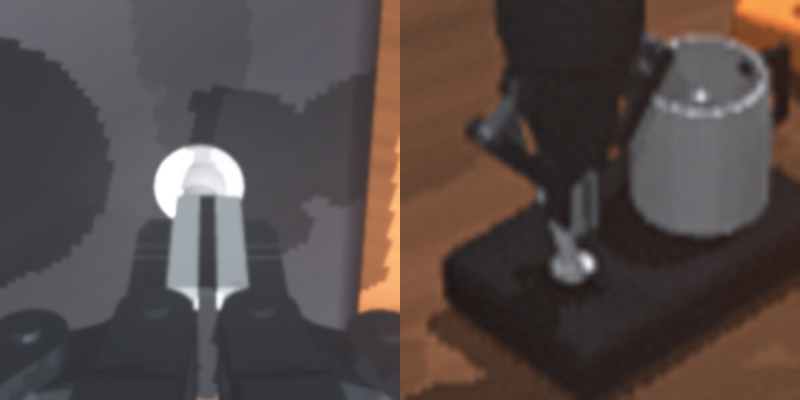

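The lever is past upright, with the ball hidden behind the fingers. From here I'll take about 1 mm per call and watch the force.

>>> apply_moves:
  rows:
    - {"x": -0.0005,"y": 0,"z": 0,"ax": 0,"ay": 0,"az": 0,"grip": 1}
    - {"x": -0.001,"y": 0,"z": 0,"ax": 0,"ay": 0,"az": 0,"grip": 1}
    - {"x": -0.0015,"y": 0,"z": 0,"ax": 0,"ay": 0,"az": 0,"grip": 1}
    - {"x": -0.002,"y": 0,"z": 0,"ax": 0,"ay": 0,"az": 0,"grip": 1}
    - {"x": -0.0025,"y": 0,"z": 0,"ax": 0,"ay": 0,"az": 0,"grip": 1}
    - {"x": -0.003,"y": 0,"z": 0,"ax": 0,"ay": 0,"az": 0,"grip": 1}
    - {"x": -0.003,"y": 0,"z": 0,"ax": 0,"ay": 0,"az": 0,"grip": 1}
    - {"x": -0.003,"y": 0,"z": 0,"ax": 0,"ay": 0,"az": 0,"grip": 1}

```text
time_s: 6.65
position: [487.2, 105.6, 72.3]
orientation: [[0.975, 0.223, -0.0], [0.223, -0.975, -0.0], [-0.0, -0.0, -1.0]]
contact_force: [0.9, 0.2, -0.2]
grip_width: 0.2
finger_force: 0.1
```

```bash
python3 -c "
from h import *
s=manip.get_state();print(s['position'],s['contact_force'],s['moment'])"
```

```text
[487.18352305 105.5767317   72.31769888] [ 0.91003401  0.17355071 -0.23544634] [ 0.03194974 -0.04365543  0.02272488]
```

>>> apply_moves:
  rows:
    - {"x": -0.0003,"y": 0,"z": 0,"ax": 0,"ay": 0,"az": 0,"grip": 1}
    - {"x": -0.0006,"y": 0,"z": 0,"ax": 0,"ay": 0,"az": 0,"grip": 1}
    - {"x": -0.001,"y": 0,"z": 0,"ax": 0,"ay": 0,"az": 0,"grip": 1}
    - {"x": -0.001,"y": 0,"z": 0,"ax": 0,"ay": 0,"az": 0,"grip": 1}
    - {"x": -0.001,"y": 0,"z": 0,"ax": 0,"ay": 0,"az": 0,"grip": 1}
    - {"x": -0.001,"y": 0,"z": 0,"ax": 0,"ay": 0,"az": 0,"grip": 1}
    - {"x": -0.001,"y": 0,"z": 0,"ax": 0,"ay": 0,"az": 0,"grip": 1}
    - {"x": -0.001,"y": 0,"z": 0,"ax": 0,"ay": 0,"az": 0,"grip": 1}

```text
time_s: 7.45
position: [486.2, 105.4, 72.3]
orientation: [[0.975, 0.223, -0.0], [0.223, -0.975, -0.0], [-0.0, -0.0, -1.0]]
contact_force: [0.9, 0.5, -0.3]
grip_width: 0.2
finger_force: 0.1
```

>>> apply_moves:
  rows:
    - {"x": -0.0003,"y": 0,"z": 0,"ax": 0,"ay": 0,"az": 0,"grip": 1}
    - {"x": -0.0006,"y": 0,"z": 0,"ax": 0,"ay": 0,"az": 0,"grip": 1}
    - {"x": -0.001,"y": 0,"z": 0,"ax": 0,"ay": 0,"az": 0,"grip": 1}
    - {"x": -0.001,"y": 0,"z": 0,"ax": 0,"ay": 0,"az": 0,"grip": 1}
    - {"x": -0.001,"y": 0,"z": 0,"ax": 0,"ay": 0,"az": 0,"grip": 1}
    - {"x": -0.001,"y": 0,"z": 0,"ax": 0,"ay": 0,"az": 0,"grip": 1}
    - {"x": -0.001,"y": 0,"z": 0,"ax": 0,"ay": 0,"az": 0,"grip": 1}
    - {"x": -0.001,"y": 0,"z": 0,"ax": 0,"ay": 0,"az": 0,"grip": 1}

```text
time_s: 8.25
position: [485.3, 105.2, 72.3]
orientation: [[0.975, 0.223, -0.0], [0.223, -0.975, 0.0], [-0.0, -0.0, -1.0]]
contact_force: [-0.4, 0.3, 0.3]
grip_width: -0.0
finger_force: 0.1
```

>>> apply_moves:
  rows:
    - {"x": -0.0003,"y": 0,"z": 0,"ax": 0,"ay": 0,"az": 0,"grip": 1}
    - {"x": -0.0006,"y": 0,"z": 0,"ax": 0,"ay": 0,"az": 0,"grip": 1}
    - {"x": -0.001,"y": 0,"z": 0,"ax": 0,"ay": 0,"az": 0,"grip": 1}
    - {"x": -0.001,"y": 0,"z": 0,"ax": 0,"ay": 0,"az": 0,"grip": 1}
    - {"x": -0.001,"y": 0,"z": 0,"ax": 0,"ay": 0,"az": 0,"grip": 1}
    - {"x": -0.001,"y": 0,"z": 0,"ax": 0,"ay": 0,"az": 0,"grip": 1}
    - {"x": -0.001,"y": 0,"z": 0,"ax": 0,"ay": 0,"az": 0,"grip": 1}
    - {"x": -0.001,"y": 0,"z": 0,"ax": 0,"ay": 0,"az": 0,"grip": 1}

```text
time_s: 9.05
position: [484.3, 104.9, 72.3]
orientation: [[0.975, 0.223, -0.0], [0.223, -0.975, -0.0], [-0.0, 0.0, -1.0]]
contact_force: [0.7, 0.2, -0.2]
grip_width: 0.0
finger_force: 0.1
```

>>> apply_moves:
  rows:
    - {"x": -0.0003,"y": 0,"z": 0,"ax": 0,"ay": 0,"az": 0,"grip": 1}
    - {"x": -0.0006,"y": 0,"z": 0,"ax": 0,"ay": 0,"az": 0,"grip": 1}
    - {"x": -0.001,"y": 0,"z": 0,"ax": 0,"ay": 0,"az": 0,"grip": 1}
    - {"x": -0.001,"y": 0,"z": 0,"ax": 0,"ay": 0,"az": 0,"grip": 1}
    - {"x": -0.001,"y": 0,"z": 0,"ax": 0,"ay": 0,"az": 0,"grip": 1}
    - {"x": -0.001,"y": 0,"z": 0,"ax": 0,"ay": 0,"az": 0,"grip": 1}
    - {"x": -0.001,"y": 0,"z": 0,"ax": 0,"ay": 0,"az": 0,"grip": 1}
    - {"x": -0.001,"y": 0,"z": 0,"ax": 0,"ay": 0,"az": 0,"grip": 1}

```text
time_s: 9.85
position: [483.7, 104.8, 72.4]
orientation: [[0.975, 0.223, 0.001], [0.223, -0.975, 0.0], [0.001, -0.0, -1.0]]
contact_force: [3.1, 0.8, -2.2]
grip_width: 0.1
finger_force: 1.7
```

The force jumped to 3 N at offset −2.4 mm, which is where the stop was predicted, so the lever is at its stop. I'll draw back and go up.

>>> apply_moves:
  rows:
    - {"x": 0.005,"y": 0,"z": 0,"ax": 0,"ay": 0,"az": 0,"grip": 1}
    - {"x": 0.015,"y": 0,"z": 0,"ax": 0,"ay": 0,"az": 0,"grip": 1}
    - {"x": 0.03,"y": 0,"z": 0,"ax": 0,"ay": 0,"az": 0,"grip": 1}
    - {"x": 0.045,"y": 0,"z": -0.005,"ax": 0,"ay": 0,"az": 0,"grip": 1}
    - {"x": 0.055,"y": 0,"z": -0.02,"ax": 0,"ay": 0,"az": 0,"grip": 1}
    - {"x": 0.06,"y": 0,"z": -0.045,"ax": 0,"ay": 0,"az": 0,"grip": 1}
    - {"x": 0.06,"y": 0,"z": -0.075,"ax": 0,"ay": 0,"az": 0,"grip": 1}
    - {"x": 0.06,"y": 0,"z": -0.105,"ax": 0,"ay": 0,"az": 0,"grip": 1}

```text
time_s: 10.65
position: [541.9, 118.1, 178.0]
orientation: [[0.975, 0.223, -0.002], [0.223, -0.975, -0.0], [-0.002, -0.0, -1.0]]
contact_force: [-0.3, -0.0, 1.0]
grip_width: -0.1
finger_force: 0.0
```

>>> apply_moves:
  rows:
    - {"x": 0,"y": 0.01,"z": -0.03,"ax": 0,"ay": 0,"az": 0,"grip": 1}
    - {"x": 0,"y": 0.03,"z": -0.055,"ax": 0,"ay": 0,"az": 0,"grip": 1}
    - {"x": 0,"y": 0.06,"z": -0.07,"ax": 0,"ay": 0,"az": 0,"grip": 1}
    - {"x": 0,"y": 0.09,"z": -0.08,"ax": 0,"ay": 0,"az": 0,"grip": 1}
    - {"x": 0,"y": 0.12,"z": -0.08,"ax": 0,"ay": 0,"az": 0,"grip": 1}
    - {"x": 0,"y": 0.14,"z": -0.08,"ax": 0,"ay": 0,"az": 0,"grip": 1}
    - {"x": 0,"y": 0.15,"z": -0.08,"ax": 0,"ay": 0,"az": 0,"grip": 1}
    - {"x": 0,"y": 0.15,"z": -0.08,"ax": 0,"ay": 0,"az": 0,"grip": 1}

```text
time_s: 11.45
position: [575.5, -28.9, 257.1]
orientation: [[0.975, 0.222, -0.001], [0.222, -0.975, 0.0], [-0.001, -0.0, -1.0]]
contact_force: [0.6, -0.1, 0.2]
grip_width: 0.3
finger_force: 0.0
```

```bash
python3 - <<'E'
from h import *
w=eyes.grab_frame("wrist")[:,:,::-1];s=eyes.grab_frame("scene")[:,:,::-1];t=eyes.grab_frame("top")[:,:,::-1]
piv=np.array([486,106,0.]);ex=np.array([.9749,.2226,0])
for a in (1,.9,.8):
    th=.5-a; print(a,[proj(n,piv+ex*45*np.sin(th)+[0,0,40+45*np.cos(th)]).round(1).tolist() for n in("wrist","scene","top")])
W=cv2.resize(w,(533,400));S=cv2.resize(s[180:280,270:370],(400,400),interpolation=cv2.INTER_CUBIC)
T=cv2.resize(t[190:300,225:345],None,fx=3.3,fy=3.3,interpolation=cv2.INTER_CUBIC)
cv2.imwrite("pics/w.png",w);cv2.imwrite("pics/s.png",s);cv2.imwrite("pics/t.png",t)
cv2.imwrite("pics/v3.png",np.hstack([S,cv2.resize(T,(400,400*110//120)) if 0 else cv2.resize(t[185:305,225:345],(400,400),interpolation=cv2.INTER_CUBIC)]))
E
```

```text
1 [[164.7, 297.9], [300.7, 225.6], [305.6, 247.8]]
0.9 [[163.2, 294.9], [301.7, 225.7], [305.2, 246.2]]
0.8 [[162.0, 291.5], [302.7, 226.0], [304.8, 244.5]]
```

View pics/v3.png

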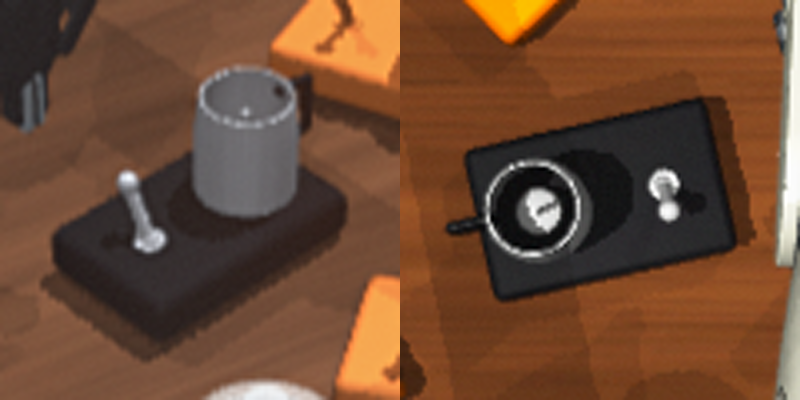

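View pics/w.png

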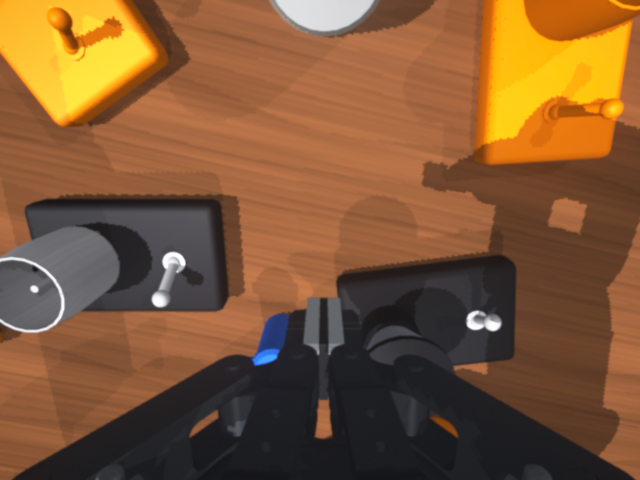

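The ball now sits at wrist pixel (161,298) and top pixel (305.7,248.3), against predictions for fully off of (165,298) and (305.6,247.8). The frother's corner is still at top pixel (246,230.6), the hand is clear, and the grinder and toothpick holder were not touched.

```bash
python3 -c "
from plant import close_job
print(close_job())"
```

```text
the job is handed in; nothing more can be done
None
```

The frother's toggle lever is pushed fully over to its off stop with a push of about 3 N, the frother stayed where it was, the hand is clear, nothing else was touched, and the job is handed in at about 12 s.

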